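# Pack the levelling wedges head to tail in their case

## Task

Put the two loose levelling wedges, one upright in the drying stand and one lying on the bench, back into their fitted case, lying on their sides between the two that are already there, so that all four lie thick end to thin end in turn and fill the row. The last one must be driven in from the front against the sprung bar until all four lie flat on the floor, up to the back stop and flush in front; do not disturb the petri dish, the beaker and the reagent bottle.

Things in the scene. Friction and masses are not known exactly. Their poses are not given: they have to be found in the camera images.
- wedge_1: Orange ribbed wedge, 60 mm long, 40 mm wide, 32 mm thick at the thick end, 16 mm at the thin end, 50 to 100 g, slick plastic. Origin: centre of the thick end face; z along the length to the thin end; flat face at y = -16 mm, sloping face from y = +16 mm (thick end) to 0 (thin end); parallel sides at x = +-20 mm, a white dot on the +x side. Starts on its thick end in the pocket of the stand
- wedge_2: Same as wedge_1. 60 mm long, 40 mm wide, 32 mm thick at the thick end, 16 mm at the thin end, 50 to 100 g, slick plastic. Origin: centre of the thick end face; z along the length to the thin end; flat face at y = -16 mm, sloping face from y = +16 mm (thick end) to 0 (thin end); parallel sides at x = +-20 mm, a white dot on the +x side. Starts lying on the bench, dot up
- wedge_left: Same wedge as wedge_1 (same axes), already packed in the case, dot up: flat face against the case's left (+y) wall, thick end to the front (-x of the case)
- wedge_right: Same wedge as wedge_1 (same axes), already packed in the case, dot up: flat face against the sprung bar at the right (-y), thick end at the back (+x of the case)
- wedge_1_thin (a point): centre of the thin end face of wedge_1 (its own 0, -8, 60 mm)
- wedge_2_thin (a point): centre of the thin end face of wedge_2 (its own 0, -8, 60 mm)
- wedge_left_thin (a point): centre of the thin end face of wedge_left (its own 0, -8, 60 mm)
- wedge_right_thin (a point): centre of the thin end face of wedge_right (its own 0, -8, 60 mm)
- case: fixed grey case, open on top and in front; origin on its underside below the centre of the packing space, z up. Floor 4 mm thick. Packing space: x -30 to +30 mm; left wall face y = +47 mm (26 mm high); right: sprung bar, then a wall out to y = -73 mm. In front the floor runs on to x = -88 mm as a loading board
- case_back (a point): on the floor of the case at the foot of the back stop (case x = 30, y = 0, z = 4 mm; same axes as the case). The stop is 6 mm thick, its top 8 mm above the floor, so fingers pass over it behind the wedges
- case_centre (a point): on the floor at the middle of the row (case 0, 0, 4 mm). Packed row from the left: thick ends front, back, front, back, dots up. Flat faces at case y = +47, -1, -1 (the middle two flat to flat) and -49 mm
- case_mouth (a point): front of the gap of the right-middle wedge, on the floor (case -30, -16, 4 mm). With the other three in place the gap is 30 mm wide here and narrows to the back: that wedge (thick end in front) must be pushed in from the board along +x, thin end first, with up to about 12 N; it spreads the bar 2 mm and stays by friction
- bar (a joint): travel of the sprung aluminium bar: 0 at rest (face at case y = -47 mm, z 6 to 24 mm), up to 0.009 m pushed to -y of the case; 600 N/m, 1.8 N at rest; 0.002 when the row is fully packed
- stand: fixed white drying stand, 76 x 84 x 22 mm (x, y, z), origin at the centre of its underside; in its middle a pocket 35 x 43 mm, 14 mm deep, floor 8 mm above the bench, in which wedge_1 stands thin end up, top 68 mm above the bench, dot side to +y of the stand (left), sloping face to the robot. To lie dot up it must be lifted out and laid over
- petri_dish: closed petri dish with beige filling, 92 mm across, 15 mm high, bystander behind the case; origin at the centre of its underside. Beside it stands the fixed grey water bath, 224 mm high, at x over 575 mm and y from -285 to 75 mm: keep the hand clear of it. A window wall is at the far left
- beaker: small glass beaker 50 x 58 x 92 mm with a glass rod, bystander behind the case; origin at the centre of its underside
- bottle: white reagent bottle 46 mm across, 90 mm high, bystander at the right; origin at the centre of its underside

How it is judged:
By the outcome, as a careful person would: the job done as asked, in the order asked, and still so for the second after the job is handed in, with the robot touching nothing.
It also fails if it takes over 72 s, if anything falls off the work surface, if the arm or the gripper's body presses on something with over 40 N, if the wrist force passes 120 N, or if a joint passes its speed limit or range.

## Robot

A 6-joint arm with a two-finger parallel gripper is mounted at the origin on a cart in front of the work surface, level with it; the furniture and walls round the work are solid. World frame = base frame: x ahead of the robot, y to its left, z up, the work surface at z = 0. Lengths are in m, angles in rad, forces in N, time in s.
With the tool pointing down it reaches from about 0.325 to 0.9 m from the base axis. Payload 3.5 kg.
Tool frame: the origin (TCP) lies midway between the tips of the shut fingers; the grasp point (between the pads) lies 19 mm behind it; z points along the fingers, y is the line along which they close (so a half turn about z gives the same grasp; the last joint's range is limited). The gripper opens to 85 mm and grips with 20 to 120 N. Pads are 22 mm wide; open, the fingers measure 114 mm over their backs; the gripper's body (76 mm by 85 mm) begins 54 mm behind the grasp point. The pads swing forward as they close: fully open they stand 13 mm farther back than shut.
Start: joints at [-1.423, 0.276, -0.026, 1.268, 0, 1.467], TCP at [0.155, -0.605, 0.231] pointing down, gripper open.
Joint ranges: [-3.12, 3.12], [-0.85, 1.88], [-1.08, 1.24], [-1.95, 2.15], [-1.57, 1.53], [-3.14, 3.14]. Speed limits (rad/s): [2.57, 2.57, 3.14, 3.14, 3.14, 3.14].

## Interface

Orientations are given as a rotation vector (axis times angle).
In Python, from cell import r gives the robot as it stands. The module is installed in compiled form; this text tells all that it offers.
- The arm moves only by the tool carry_out, never from a script. Its argument "increments" is a list that holds one entry, the list of rows, each a list of 5 numbers: the shift along the world's x, y, z in cm, then the turn about the world's z in rad, then the finger opening in cm, from 0 to 8.54. A call has exactly 10 rows; each row shifts and turns the commanded pose from where the row before left it; what a row does not reach is not made up. A row lasts 1/12 s, in which the tool goes at most 41.7 mm and 7.16 degrees, less where a joint would pass 70% of its speed; a pose out of reach is approached as far as the arm can. A call is refused whole if a number of a shift passes 4.17 or a number of a turn 0.125, either way. A call with a gripper value outside its range is refused whole. The fingers move at their own pace and stop on an object; "grip_force" is the grip in N (left out, the last holds). Time passes only in rows, so rows that do not move let the fingers close, or fill a call up. It gives the time, the measured TCP pose, the force, the opening and the grip force at its end, in the units of the state.
- r.get_obs(): the state, without advancing time (a new reading comes with each control period).
- r.read_camera(name): name is "scene" or "top" or "wrist"; returns the picture (384x512x3 uint8, red, green, blue); there is no depth.
- r.calibration(name): a dict with "fx", "fy", "cx", "cy" (pixels), "rvec" (rotation vector, rad) and "tvec" (3), from world to camera coordinates, as OpenCV has them. Camera axes: x right, y down, z forward; pixel columns grow to the right and rows downward; lengths in m; the calibration is good to about 2 mm. The wrist camera is an equidistant fisheye: a pixel r from the principal point sees the ray r / f radians off the axis. A picture is of the moment at which its call begins: read the wrist's pose just before it. calibration takes no time and is no camera call; for the wrist camera it gives the pose at the moment of the call.
- r.close_job(): hands the job in; it is judged then, once.
Trained networks look in the newest picture that a camera, given by its name, has taken for a name from the list of things; names that differ only in an ending like _2 or _b are one class to them, and where a whole thing is asked for, a point or a joint stands for the part that bears it (a point fixed in the world has none). Each returns a list of dicts, best first, with "conf" (0 to 1); they miss things now and then, are a little off and sometimes report something else, mostly with a low value. They report only what shows in the picture. A call takes as long as a camera call.
- r.spot_in(camera, thing): "at" ([x, y, z] in m, in world coordinates, good to about 4 mm: the middle of the surface that is visible of it).
- r.masks_of(camera, thing): "pixels" (384x512 bool, what is visible of it).
The state is a dict: "t": time; "joint_pos": joint angles; "qvel": joint speeds; "effort": joint torques, N m; "ee_pos": TCP position; "tool_rot": TCP orientation; "force": force on the tool from outside, world axes, zero at the start; "torque": the same for the moment, N m; "gripper_width": finger opening in m; "finger_force": force on a finger pad.
Only numpy, scipy, OpenCV 4.12 (cv2) and the standard library are available. Lean on these libraries where they do the work, as an engineer would, in place of code of your own. Each camera call takes 0.05 s, during which the arm holds its last target. There are 200 camera calls.

## Working session

There is one attempt and no reset: what is moved stays moved. The work goes in short steps, Python scripts to look and compute and a tool call to move; the robot and the scene stay as the last step left them, time stands still between calls to the robot, and variables do not carry over. Pictures are saved under pics/ and viewed, at most 10 in all, crops included, and the job is handed in when it is done.

Besides the shell and the picture viewer there is one more tool, called after "Call:" as name(argument=value, ...), one argument or row to a line, values as JSON. carry_out: Moves the arm, as the interface text tells. Its arguments: {"type":"object","properties":{"increments":{"type":"array"},"grip_force":{"type":"number"}},"required":["increments"]}

```bash
mkdir -p pics; cat > h.py <<'E'
import numpy as np, cv2
from cell import r
def proj(cam,P):
    c=r.calibration(cam);K=np.array([[c['fx'],0,c['cx']],[0,c['fy'],c['cy']],[0,0,1.]])
    return cv2.projectPoints(np.array(P,float).reshape(-1,3),np.array(c['rvec'],float),np.array(c['tvec'],float),K,None)[0][:,0]
def unproj(cam,uv,z):
    c=r.calibration(cam);R=cv2.Rodrigues(np.array(c['rvec'],float))[0];t=np.array(c['tvec'],float)
    uv=np.array(uv,float).reshape(-1,2);d=np.c_[(uv[:,0]-c['cx'])/c['fx'],(uv[:,1]-c['cy'])/c['fy'],np.ones(len(uv))]@R
    o=-R.T@t; return o+d*((z-o[2])/d[:,2])[:,None]
def save(cam,n):
    im=r.read_camera(cam); cv2.imwrite(f'pics/{n}.png',im[:,:,::-1]); return im
E
python3 - <<'E'
from h import *
np.set_printoptions(precision=4,suppress=True)
a=save('scene','s0');b=save('top','t0')
cv2.imwrite('pics/c0.png',cv2.resize(b,(800,600),interpolation=cv2.INTER_CUBIC)[:,:,::-1])
for n in ['wedge_1','case','stand','petri_dish','beaker','bottle','wedge_1_thin','case_back','case_centre','case_mouth']:
    for c in ['top','scene']:
        print(n,c,[(np.round(d['at'],4).tolist(),round(d['conf'],2)) for d in r.spot_in(c,n)])
for c in ['top','scene']:
    k=r.calibration(c);R=cv2.Rodrigues(np.array(k['rvec']))[0];print(c,k['fx'],-R.T@np.array(k['tvec']),R[2])
print(r.get_obs())
E
```

```text
wedge_1 top [([0.454, -0.2586, 0.0421], 0.6), ([0.4467, -0.0559, 0.0582], 0.51)]
wedge_1 scene [([0.4418, -0.0506, 0.0529], 0.65)]
case top [([0.5278, 0.2722, 0.0062], 0.74)]
case scene [([0.5229, 0.2768, 0.0016], 0.59)]
stand top [([0.4403, -0.0555, 0.0192], 0.65), ([0.4423, -0.0513, 0.061], 0.29)]
stand scene [([0.4357, -0.0188, 0.0223], 0.57)]
petri_dish top [([0.6982, 0.1942, 0.0132], 0.78)]
petri_dish scene [([0.6884, 0.2036, 0.0172], 0.73)]
beaker top [([0.5294, 0.2777, 0.0042], 0.61), ([0.6931, 0.3591, 0.0352], 0.55)]
beaker scene [([0.6787, 0.3562, 0.0396], 0.8), ([0.5575, 0.2555, 0.0359], 0.57)]
bottle top [([0.5184, -0.3758, 0.069], 0.7)]
bottle scene []
wedge_1_thin top [([0.4445, -0.0513, 0.062], 0.44)]
wedge_1_thin scene [([0.442, -0.0435, 0.0522], 0.57)]
case_back top [([0.5243, 0.2747, 0.002], 0.59), ([0.4607, -0.2545, 0.0402], 0.28)]
case_back scene [([0.5242, 0.2752, 0.0031], 0.9)]
case_centre top []
case_centre scene [([0.5241, 0.2738, 0.0011], 0.82)]
case_mouth top [([0.5276, 0.2734, 0.0035], 0.92), ([0.5169, -0.3752, 0.0721], 0.69), ([0.57, 0.2412, 0.0439], 0.64), ([0.6951, 0.1991, 0.0136], 0.22)]
case_mouth scene [([0.5262, 0.2686, 0.0015], 0.84)]
top 421.65904374199454 [0.3348 0.0067 1.2481] [ 0.199  -0.0021 -0.98  ]
scene 426.7957963135779 [-0.5063  0.4882  0.9108] [ 0.7393 -0.3377 -0.5825]
{'t': 1.1, 'joint_pos': array([-1.4234,  0.2764, -0.0264,  1.268 , -0.    ,  1.4674]), 'qvel': array([-0.0003, -0.0001,  0.0011,  0.0006,  0.0007, -0.0004]), 'effort': array([ -0.0002, -44.5502,  29.5571,   0.0009,  -0.0001,  -0.    ]), 'ee_pos': array([ 0.1551, -0.6054,  0.2313]), 'tool_rot': array([ 3.1169,  0.3929, -0.0001]), 'force': array([-0.6367, -0.0319,  0.7063]), 'torque': array([ 0.0523, -0.0263,  0.0008]), 'finger_force': 0.0, 'gripper_width': 0.08526429961566233}
```

View pics/c0.png

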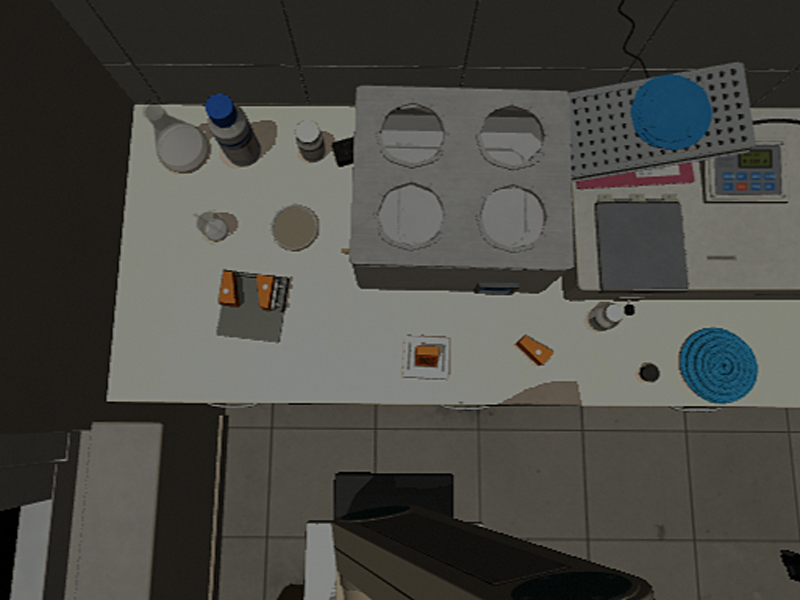

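View pics/s0.png

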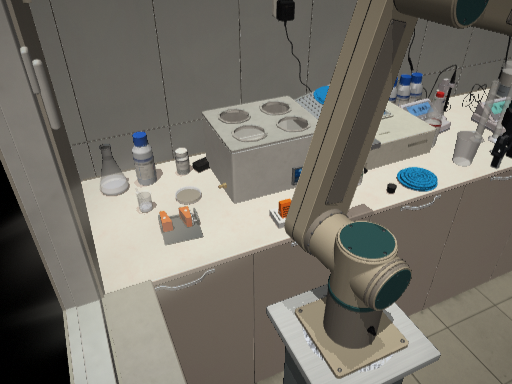

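The top view (800 px scale) shows the case at about (255,305) and the stand at (427,357). Wedge_2 lies at (535,349) with its thin end up-left. The scene view agrees. Pixels are coarse at about 3 mm, so I'll go over wedge_2 and measure with the wrist camera.

Call:
carry_out(
  increments=[
    [[1.5, 1.73, 0, 0.1225, 8.5], [1.5, 1.73, 0, 0.1225, 8.5], [1.5, 1.73, 0, 0.1225, 8.5], [1.5, 1.73, 0, 0.1225, 8.5], [1.5, 1.73, 0, 0.1225, 8.5], [1.5, 1.73, 0, 0.1225, 8.5], [1.5, 1.73, 0, 0.1225, 8.5], [1.5, 1.73, 0, 0.1225, 8.5], [1.5, 1.73, 0, 0.1225, 8.5], [1.5, 1.73, 0, 0.1225, 8.5]],
  ],
  grip_force=30,
)

```text
t: 1.93
ee_pos: [0.3057, -0.4316, 0.2315]
tool_rot: [2.318, 2.12, -0.0]
force: [0.1, -0.3, 0.6]
gripper_width: 0.0855
finger_force: 0.0
```

Call:
carry_out(
  increments=[
    [[1.5, 1.73, 0, 0.1225, 8.5], [1.5, 1.73, 0, 0.1225, 8.5], [1.5, 1.73, 0, 0.1225, 8.5], [1.5, 1.73, 0, 0.1225, 8.5], [1.5, 1.73, 0, 0.1225, 8.5], [1.5, 1.73, 0, 0.1225, 8.5], [1.5, 1.73, 0, 0.1225, 8.5], [1.5, 1.73, 0, 0.1225, 8.5], [1.5, 1.73, 0, 0.1225, 8.5], [1.5, 1.73, 0, 0.1225, 8.5]],
  ],
)

```text
t: 2.77
ee_pos: [0.4558, -0.2585, 0.2315]
tool_rot: [0.677, 3.067, -0.0]
force: [0.2, -0.3, 0.3]
gripper_width: 0.0853
finger_force: 0.0
```

```bash
cat >> h.py <<'E'
def wc():
    c=r.calibration('wrist');return c,cv2.Rodrigues(np.array(c['rvec'],float))[0],np.array(c['tvec'],float)
def wproj(P,c=None):
    c,R,t=c or wc();q=np.array(P,float).reshape(-1,3)@R.T+t;h=np.hypot(q[:,0],q[:,1]);th=np.arctan2(h,q[:,2])/np.maximum(h,1e-9)
    return np.c_[c['cx']+c['fx']*q[:,0]*th,c['cy']+c['fy']*q[:,1]*th]
def wunproj(uv,z,c=None):
    c,R,t=c or wc();uv=np.array(uv,float).reshape(-1,2);a=(uv[:,0]-c['cx'])/c['fx'];b=(uv[:,1]-c['cy'])/c['fy']
    h=np.hypot(a,b);s=np.sin(h)/np.maximum(h,1e-9);d=np.c_[a*s,b*s,np.cos(h)]@R;o=-R.T@t
    return o+d*((z-o[2])/d[:,2])[:,None]
def az():
    T=cv2.Rodrigues(np.array(r.get_obs()['tool_rot'],float))[0];return np.degrees(np.arctan2(T[1,0],T[0,0]))
E
python3 - <<'E'
from h import *
o=r.get_obs();print(o['ee_pos'],az(),o['joint_pos'],o['t'],o['force'])
c=wc();b=save('wrist','w1');print(c[0]['fx'],c[0]['cx'],c[0]['cy'],-c[1].T@c[2],c[1][2])
cv2.imwrite('pics/w1b.png',cv2.resize(b,(800,600),interpolation=cv2.INTER_CUBIC)[:,:,::-1])
for m in r.masks_of('wrist','wedge_2'):
    p=m['pixels'].astype(np.uint8);ys,xs=np.nonzero(p);print(m['conf'],p.sum(),xs.mean(),ys.mean(),cv2.minAreaRect(np.c_[xs,ys].astype(np.float32)))
E
```

```text
[ 0.45577965 -0.25853831  0.23147726] 155.09241735625548 [-6.39370617e-01  9.72580857e-02 -2.44000916e-01  1.22914403e+00
 -3.51087944e-05 -2.04651277e-01] 2.7667 [ 0.1518977  -0.30481384  0.2961272 ]
297.3186396354542 254.8540475619989 190.59593595164907 [ 0.38610837 -0.22544351  0.37340061] [ 0.27603952 -0.12924149 -0.95241736]
0.75 1183 404.7759932375317 95.26711749788673 ((406.1500244140625, 93.94999694824219), (32.88768768310547, 44.588111877441406), 71.56504821777344)
0.68 1273 257.2482325216025 166.61194029850745 ((259.61212158203125, 168.9412841796875), (51.6015739440918, 31.259220123291016), 17.35402488708496)
```

View pics/w1b.png

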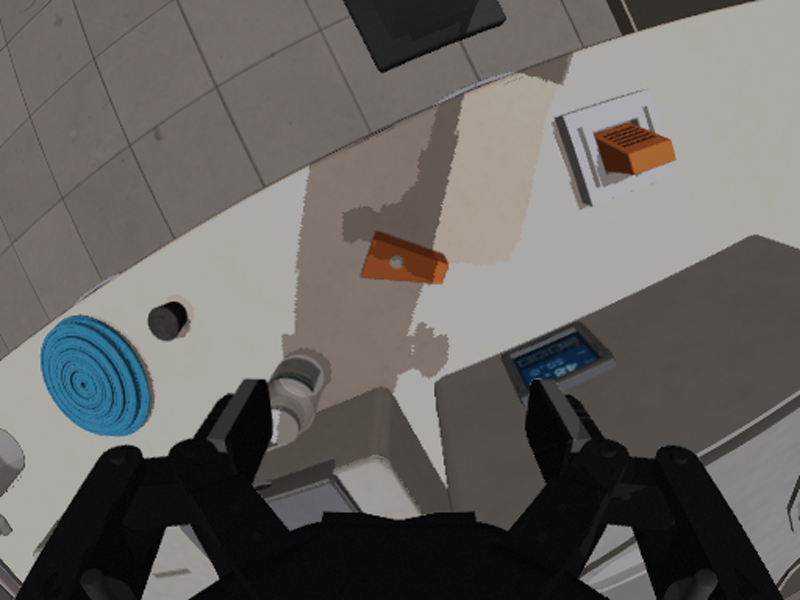

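The wrist view (800 px) shows wedge_2 at (405,260), thick end to the left and thin end to the right. Wedge_1 stands in the stand at (635,148). I'll fit the wedge model silhouette to the orange pixels.

```bash
cat >> h.py <<'E'
from scipy.optimize import minimize
V=np.array([[x,y,z] for x in(-20,20) for y,z in((-16,0),(16,0),(0,60),(-16,60))])/1000.
def lying(x,y,yaw,z0):   # (x,y): plan point of wedge axis at half length, yaw = azimuth thick->thin
    d=np.array([np.cos(yaw),np.sin(yaw),0]);u=np.array([0,0,1.]);n=np.cross(d,u)
    return np.array([x,y,z0+.02])+V[:,:1]*u+V[:,1:2]*n+(V[:,2:]-.03)*d
def standing(x,y,yaw,z0): # thick end down, (x,y) centre of end face, yaw = azimuth of dot side (+x wedge)
    a=np.array([np.cos(yaw),np.sin(yaw),0]);u=np.array([0,0,1.]);b=np.cross(u,a)
    return np.array([x,y,z0])+V[:,:1]*a+V[:,1:2]*b+V[:,2:]*u
def orange(im):
    h=cv2.cvtColor(im,cv2.COLOR_RGB2HSV);return ((h[:,:,0]<16)&(h[:,:,1]>140)&(h[:,:,2]>50)).astype(np.uint8)
def fit(im,pj,model,z0,g,rad=45):
    # g=(x,y,yaw) guess; returns best pose and IoU
    m=orange(im);c0=pj(model(*g,z0)).mean(0);Y,X=np.mgrid[:384,:512];m=m*(np.hypot(X-c0[0],Y-c0[1])<rad)
    m=cv2.morphologyEx(m.astype(np.uint8),cv2.MORPH_CLOSE,np.ones((5,5)))
    n,l,st,ce=cv2.connectedComponentsWithStats(m)
    k=1+np.argmax([s[4]-4*np.hypot(*(q-c0)) for s,q in zip(st[1:],ce[1:])]);m=(l==k).astype(np.float32)
    S=4;M=cv2.resize(m,None,fx=S,fy=S,interpolation=cv2.INTER_LINEAR)>.5
    def cost(p):
        q=pj(model(p[0],p[1],p[2],z0));q=((q+.5)*S-.5)
        h=cv2.convexHull(q.astype(np.float32));a=np.zeros(M.shape,np.uint8);cv2.fillConvexPoly(a,np.round(h*16).astype(np.int32),1,shift=4)
        a=a>0;return 1-(a&M).sum()/(a|M).sum()
    best=None
    for dy in(-.25,0,.25):
        s=np.array([g[0],g[1],g[2]+dy]);sim=np.array([s,s+[.01,0,0],s+[0,.01,0],s+[0,0,.15]])
        o=minimize(cost,s,method='Nelder-Mead',options=dict(initial_simplex=sim,xatol=1e-4,fatol=1e-5,maxiter=200))
        if best is None or o.fun<best.fun:best=o
    return best.x,1-best.fun,int(m.sum())
E
python3 - <<'E'
from h import *
np.set_printoptions(precision=4,suppress=True)
c=wc();im=cv2.imread('pics/w1.png')[:,:,::-1].copy();pj=lambda P:wproj(P,c)
print('w2 wrist',fit(im,pj,lying,0,[.454,-.26,np.radians(65)]))
print('w1 wrist',fit(im,pj,standing,.008,[.442,-.053,np.radians(95)]))
t=cv2.imread('pics/t0.png')[:,:,::-1].copy();pt=lambda P:proj('top',P)
print('w2 top',fit(t,pt,lying,0,[.454,-.26,np.radians(65)]))
print('w1 top',fit(t,pt,standing,.008,[.442,-.053,np.radians(95)]))
print('wl',fit(t,pt,lying,.004,[.53,.30,np.radians(-6)],25))
print('wr',fit(t,pt,lying,.004,[.53,.24,np.radians(174)],18))
E
```

```text
w2 wrist (array([ 0.4663, -0.2573,  0.809 ]), np.float64(0.8780206603947611), 1190)
w1 wrist (array([ 0.449 , -0.0528,  1.4338]), np.float64(0.8878288386152174), 1183)
w2 top (array([ 0.4653, -0.2555,  0.8142]), np.float64(0.8953846153846153), 219)
w1 top (array([ 0.4461, -0.0536,  1.4997]), np.float64(0.9145299145299145), 181)
wl (array([ 0.5698,  0.3147, -0.072 ]), np.float64(0.7169579128722618), 183)
wr (array([0.555 , 0.254 , 3.1874]), np.float64(0.4925531914893617), 116)
```

```bash
python3 - <<'E'
from h import *
c=wc();im=cv2.imread('pics/w1.png')
m=orange(im[:,:,::-1].copy())
def ov(img,q,S,x0,y0,col):
    h=cv2.convexHull(q.astype(np.float32))[:,0];cv2.polylines(img,[np.round((h+.5-[x0,y0])*S).astype(int)],True,col,1)
out=[]
for x0,y0,P in [(215,130,[lying(.4663,-.2573,.809,0),lying(.456,-.258,1.13,0)]),(360,55,[standing(.449,-.0528,1.4338,.008),standing(.449,-.0528,1.57,.008)])]:
    a=cv2.resize(im[y0:y0+75,x0:x0+90],None,fx=4,fy=4,interpolation=cv2.INTER_CUBIC);b=cv2.resize(m[y0:y0+75,x0:x0+90]*255,None,fx=4,fy=4,interpolation=0);b=cv2.cvtColor(b,cv2.COLOR_GRAY2BGR)
    for p,col in zip(P,[(0,255,0),(255,0,0)]):ov(a,wproj(p,c),4,x0,y0,col)
    out.append(np.hstack([a,b]))
cv2.imwrite('pics/o1.png',np.vstack(out))
E
```

```text
(no output)
```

View pics/o1.png

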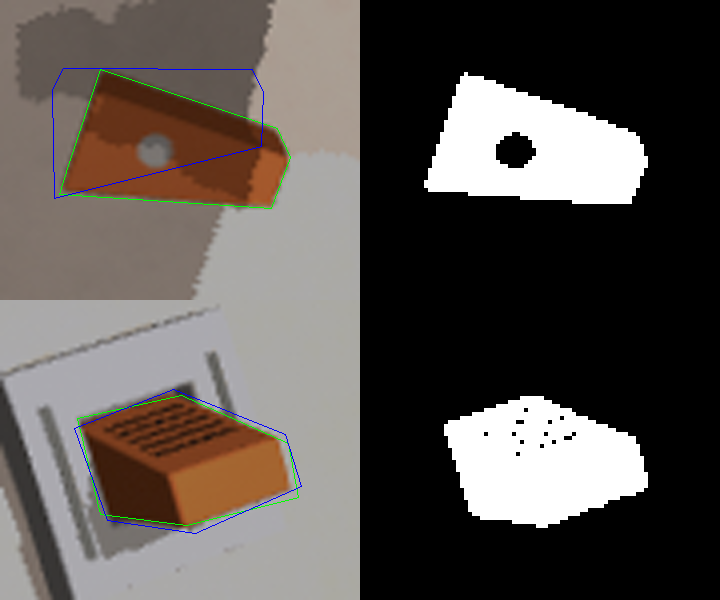

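The green outline fits wedge_2 well: (0.4663, −0.2573), yaw 46.4°. I'll lower over it with the fingers along its length.

Call:
carry_out(
  increments=[
    [[0.095, 0.05, -2.8, -0.0408, 8.5], [0.095, 0.05, -2.8, -0.0408, 8.5], [0.095, 0.05, -2.8, -0.0408, 8.5], [0.095, 0.05, -2.8, -0.0408, 8.5], [0.095, 0.05, -2.8, -0.0408, 8.5], [0.095, 0.05, -2.8, -0.0408, 8.5], [0.095, 0.05, -2.8, -0.0408, 8.5], [0.095, 0.05, -2.8, -0.0408, 8.5], [0, 0, 0, 0, 8.5], [0, 0, 0, 0, 8.5]],
  ],
)

```text
t: 3.7
ee_pos: [0.4608, -0.2549, 0.0062]
tool_rot: [-1.175, -2.909, -0.001]
force: [-0.5, -0.1, -0.1]
gripper_width: 0.0847
finger_force: 0.0
```

Call:
carry_out(
  increments=[
    [[0, 0, 0, 0, 4], [0, 0, 0, 0, 4], [0, 0, 0, 0, 4], [0, 0, 0, 0, 4], [0, 0, 0, 0, 4], [0, 0, 0, 0, 4], [0, 0, 0, 0, 4], [0, 0, 0, 0, 4], [0, 0, 0, 0, 4], [0, 0, 0, 0, 4]],
  ],
  grip_force=30,
)

```text
t: 4.53
ee_pos: [0.4645, -0.257, 0.0096]
tool_rot: [1.174, 2.909, -0.002]
force: [-1.0, 0.5, 7.8]
gripper_width: 0.0595
finger_force: 33.4
```

Call:
carry_out(
  increments=[
    [[0, 0, 1, 0, 4], [0, 0, 2, 0, 4], [0, 1.5, 2, 0.1, 4], [0, 2.6, 2, 0.12, 4], [0, 2.7, 2, 0.12, 4], [0, 2.7, 2, 0.12, 4], [0, 2.7, 2, 0.12, 4], [0, 2.7, 2, 0.12, 4], [0, 2.7, 2, 0.12, 4], [0, 2.7, 2, 0.12, 4]],
  ],
)

```text
t: 5.37
ee_pos: [0.4619, -0.0509, 0.199]
tool_rot: [-0.28, 3.129, 0.0]
force: [0.2, 0.1, -1.0]
gripper_width: 0.0592
finger_force: 32.7
```

Call:
carry_out(
  increments=[
    [[0, 2.7, 0, 0.12, 4], [0.2, 2.7, 0, 0.12, 4], [0.5, 2.7, 0, 0.12, 4], [0.6, 2.7, 0, 0.12, 4], [0.7, 2.7, 0, 0.12, 4], [0.7, 2.7, 0, 0.12, 4], [0.7, 2.7, 0, 0.12, 4], [0.7, 2.7, 0, 0.12, 4], [0.7, 2.7, 0, 0.12, 4], [0.7, 1.2, 0, 0.12, 4]],
  ],
)

```text
t: 6.2
ee_pos: [0.5174, 0.2055, 0.198]
tool_rot: [-2.001, 2.421, 0.001]
force: [0.2, 0.2, -0.6]
gripper_width: 0.0595
finger_force: 32.7
```

```bash
python3 - <<'E'
from h import *
o=r.get_obs();print(o['ee_pos'],az(),o['joint_pos'],o['t'],o['force'],o['gripper_width'])
c=wc();b=save('wrist','w2');print(-c[1].T@c[2],c[1][2])
cv2.imwrite('pics/w2b.png',cv2.resize(b,(800,600),interpolation=cv2.INTER_CUBIC)[:,:,::-1])
E
```

```text
[0.51735034 0.20546281 0.19801392] -100.84458584815289 [ 0.26121225  0.17565933 -0.22539768  1.16912391  0.00132667 -1.12030995] 6.2 [ 0.2469526   0.16666295 -0.58946887] 0.05947995635628789
[0.50363204 0.12910652 0.33986858] [ 0.05761679  0.29891299 -0.95253941]
```

View pics/w2b.png

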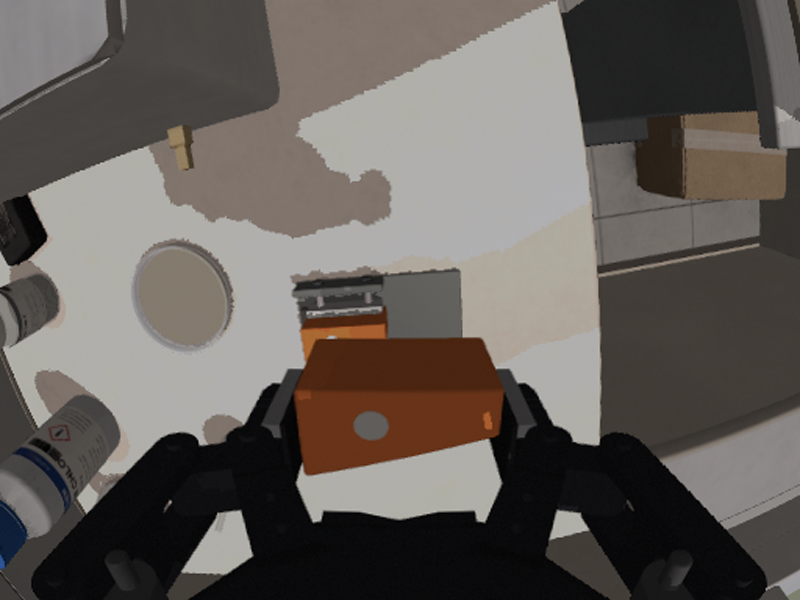

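The wrist view shows wedge_2 held level, dot up, with the thick end to the back (left). It hides most of the case, so I'll back off to see the whole of it.

Call:
carry_out(
  increments=[
    [[0, -2, 0, 0, 4], [0, -3, 0, 0, 4], [0, -3, 0, 0, 4], [0, -2, 0, 0, 4], [0, 0, 0, 0, 4], [0, 0, 0, 0, 4], [0, 0, 0, 0, 4], [0, 0, 0, 0, 4], [0, 0, 0, 0, 4], [0, 0, 0, 0, 4]],
  ],
)

```text
t: 7.08
ee_pos: [0.5176, 0.1033, 0.1973]
tool_rot: [-1.992, 2.429, 0.0]
force: [0.1, -0.1, -1.7]
gripper_width: 0.0591
finger_force: 32.7
```

```bash
python3 - <<'E'
from h import *
np.set_printoptions(precision=4,suppress=True)
o=r.get_obs();print(o['ee_pos'],az(),o['t'])
c=wc();b=save('wrist','w3');np.savez('pics/w3.npz',R=c[1],t=c[2])
cv2.imwrite('pics/w3b.png',cv2.resize(b[110:290,140:380],(800,600),interpolation=cv2.INTER_CUBIC)[:,:,::-1])
pj=lambda P:wproj(P,c)
print('wl',fit(b,pj,lying,.004,[.54,.31,np.radians(-5)],45))
print('wr',fit(b,pj,lying,.004,[.53,.24,np.radians(175)],45))
E
```

```text
[0.5176 0.1033 0.1973] -101.28108900818015 7.0833
wl (array([ 0.5727,  0.3118, -0.1327]), np.float64(0.6704151438478119), 895)
wr (array([0.518 , 0.2146, 3.0651]), np.float64(0.3884634510193934), 4396)
```

View pics/w3b.png

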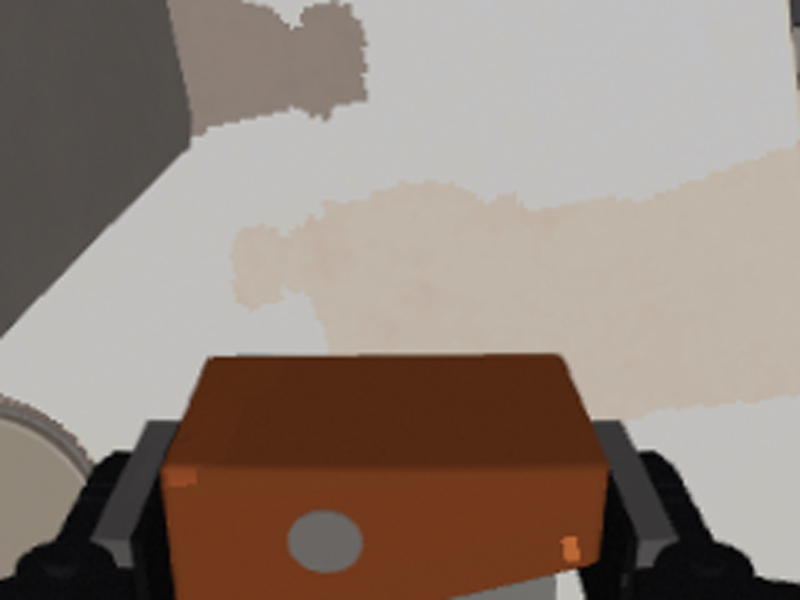

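Wrong way: image-up is −y here, so this view shows only bench. I'll go to +y so the case comes clear above the held wedge.

Call:
carry_out(
  increments=[
    [[0, 3, 0, 0, 4], [0, 4, 0, 0, 4], [0, 4, 0, 0, 4], [0, 4, 0, 0, 4], [0, 4, 0, 0, 4], [0, 2, 0, 0, 4], [0, 0, 0, 0, 4], [0, 0, 0, 0, 4], [0, 0, 0, 0, 4], [0, 0, 0, 0, 4]],
  ],
)

```text
t: 7.97
ee_pos: [0.5176, 0.3116, 0.1972]
tool_rot: [1.989, -2.43, 0.0]
force: [0.0, 0.6, -1.0]
gripper_width: 0.0593
finger_force: 32.7
```

```bash
python3 - <<'E'
from h import *
np.set_printoptions(precision=4,suppress=True)
o=r.get_obs();print(o['ee_pos'],az(),o['t'])
c=wc();b=save('wrist','w4');np.savez('pics/w4.npz',R=c[1],t=c[2],ee=o['ee_pos'])
cv2.imwrite('pics/w4b.png',cv2.resize(b[90:270,140:380],(800,600),interpolation=cv2.INTER_CUBIC)[:,:,::-1])
E
```

```text
[0.5176 0.3116 0.1972] -101.39671699348264 7.9667
```

View pics/w4b.png

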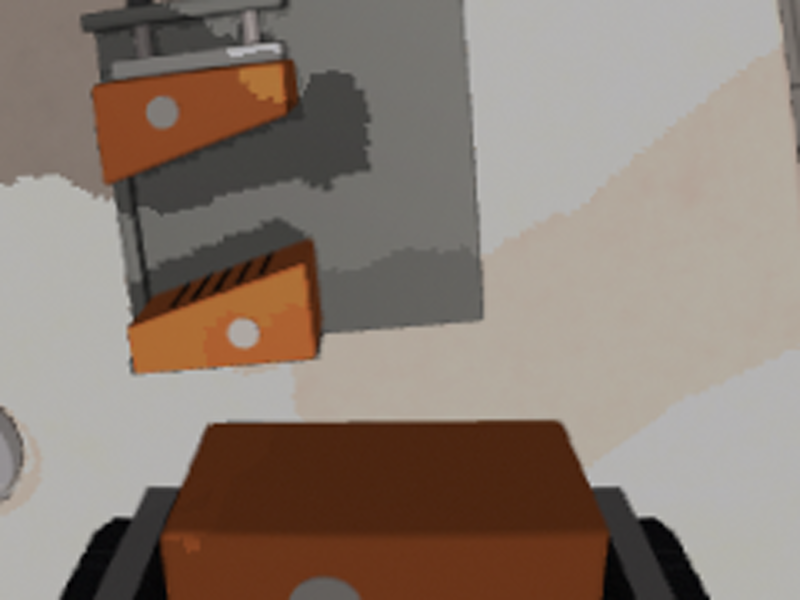

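The crop shows both packed wedges, the bar, the back stop at left and the board's front corner at (482,320). I'll fit both wedges to get the case pose and check it against the board corner.

```bash
sed -i 's/h\[:,:,0\]<16)&(h\[:,:,1\]>140)/h[:,:,0]<20)\&(h[:,:,1]>120)/; s/    S=4;M=/    cs=cv2.findContours(m.astype(np.uint8),0,1)[0];cv2.drawContours(m,cs,-1,1,-1);m=m.astype(np.float32)\n    S=4;M=/' h.py
python3 - <<'E'
from h import *
np.set_printoptions(precision=4,suppress=True)
c=list(wc());f=np.load('pics/w4.npz');c[1],c[2]=f['R'],f['t'];pj=lambda P:wproj(P,c)
im=cv2.imread('pics/w4.png');rgb=im[:,:,::-1].copy()
g=wunproj([[212.9,189.9],[188.6,123.6]],.044,c);print('dots',g)
L=fit(rgb,pj,lying,.004,[g[0,0],g[0,1],-.1],40);print('L',L)
Rr=fit(rgb,pj,lying,.004,[g[1,0],g[1,1],np.pi-.1],38);print('R',Rr)
cr=wunproj([[140+482*.3,90+320*.3],[140+462*.3,90],[140+333*.3,90+331*.3]],.004,c);print('board corner & edges',cr)
H=fit(rgb,pj,lying,.1972-.0096,[.5176,.3116,np.radians(168)],70);print('held',H)
q=lambda P:np.round((cv2.convexHull(pj(P).astype(np.float32))[:,0]+.5-[140,90])/.3).astype(int)
a=cv2.resize(im[90:270,140:380],(800,600),interpolation=cv2.INTER_CUBIC)
for p in (L,Rr):cv2.polylines(a,[q(lying(*p[0],.004))],True,(0,255,0),1)
cv2.imwrite('pics/o2.png',a)
E
```

```text
dots [[0.5646 0.318  0.044 ]
 [0.5729 0.2452 0.044 ]]
L (array([ 0.5725,  0.3115, -0.0962]), np.float64(0.937007874015748), 1585)
R (array([0.5654, 0.2505, 3.0345]), np.float64(0.9527499368314664), 1417)
board corner & edges [[0.4886 0.3413 0.004 ]
 [0.4752 0.2304 0.004 ]
 [0.5412 0.3349 0.004 ]]
held (array([0.5188, 0.313 , 2.9564]), np.float64(0.92652209553618), 9325)
```

View pics/o2.png

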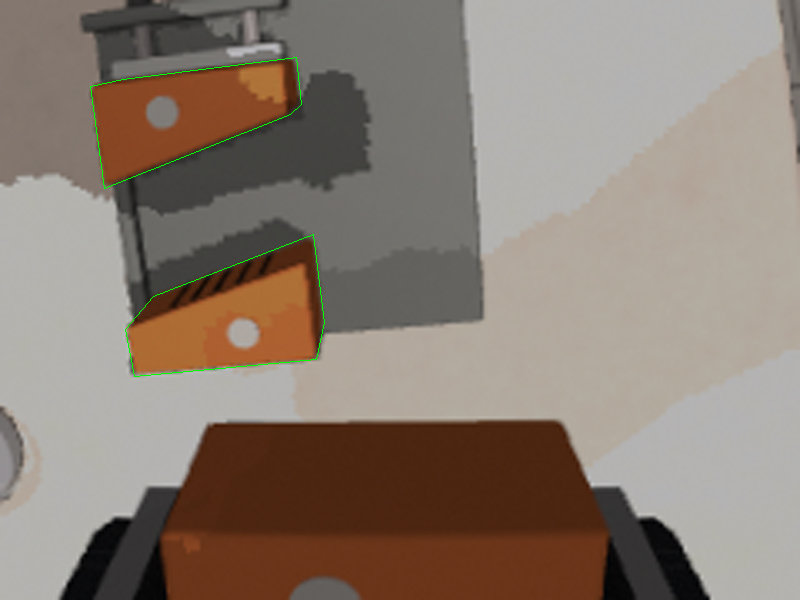

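Both fits are good: the case centre is (0.569, 0.281) with yaw −0.11, and the board corner agrees to about 1.5 mm. Next I hover above the left-middle slot, offset to −Y and to the front.

Call:
carry_out(
  increments=[
    [[0.8, -0.4, 0, 0.016, 4], [1, -0.5, 0, 0.016, 4], [1, -0.5, -1, 0.016, 4], [1, -0.5, -2.2, 0.016, 4], [0.8, -0.4, -3, 0.016, 4], [0.27, -0.07, -3, 0, 4], [0, 0, -2, 0, 4], [0, 0, -1, 0, 4], [0, 0, 0, 0, 4], [0, 0, 0, 0, 4]],
  ],
)

```text
t: 8.85
ee_pos: [0.5664, 0.2882, 0.0756]
tool_rot: [2.085, -2.349, -0.0]
force: [0.6, 0.3, -0.0]
gripper_width: 0.0595
finger_force: 32.7
```

```bash
python3 - <<'E'
from h import *
o=r.get_obs();print(o['ee_pos'],az(),o['t'],o['force'],o['joint_pos'])
p=o['ee_pos'][:2]-[.569,.281];print('case XY mm',1000*p@np.array([.9937,-.1118]),1000*p@np.array([.1118,.9937]))
E
```

```text
[0.56643926 0.28821953 0.07555412] -96.81218634570702 8.85 [ 0.63395062  0.31342516 -0.0152324 ] [ 3.69031916e-01  4.10660915e-01 -1.85810152e-01  9.74757588e-01
 -2.09818979e-05 -1.08286928e+00]
case XY mm -3.351755060710647 6.887752426668455
```

Call:
carry_out(
  increments=[
    [[0, 0, -1, 0, 4], [0, 0, -1.5, 0, 4], [0, 0, -1.5, 0, 4], [0, 0, -1, 0, 4], [0, 0, -0.6, 0, 4], [0, 0, -0.3, 0, 4], [0, 0, -0.2, 0, 4], [0, 0, 0, 0, 4], [0, 0, 0, 0, 4], [0, 0, 0, 0, 4]],
  ],
)

```text
t: 9.68
ee_pos: [0.5671, 0.2891, 0.0151]
tool_rot: [-2.086, 2.348, -0.001]
force: [0.5, -0.7, -0.4]
gripper_width: 0.0595
finger_force: 32.7
```

Call:
carry_out(
  increments=[
    [[0, 0, -0.1, 0, 4], [0.01, 0.1, 0, 0, 4], [0.01, 0.1, 0, 0, 4], [0.01, 0.1, 0, 0, 4], [0.01, 0.1, 0, 0, 4], [0.01, 0.1, 0, 0, 4], [0.1, -0.01, 0, 0, 4], [0.1, -0.01, 0, 0, 4], [0.05, 0, 0, 0, 4], [0, 0, 0, 0, 4]],
  ],
)

```text
t: 10.52
ee_pos: [0.5693, 0.294, 0.0137]
tool_rot: [-2.087, 2.348, 0.002]
force: [-3.6, -0.7, 5.0]
gripper_width: 0.0593
finger_force: 33.3
```

Call:
carry_out(
  increments=[
    [[0.01, 0.06, 0, 0, 4], [0.01, 0.06, 0, 0, 4], [0, 0, 0, 0, 4], [0, 0, 0, 0, 4], [0, 0, 0, 0, 4], [0, 0, 0, 0, 4], [0, 0, 0, 0, 4], [0, 0, 0, 0, 4], [0, 0, 0, 0, 4], [0, 0, 0, 0, 4]],
  ],
)

```text
t: 11.35
ee_pos: [0.5694, 0.2943, 0.0137]
tool_rot: [2.086, -2.348, 0.001]
force: [-2.8, -2.1, 5.9]
gripper_width: 0.0596
finger_force: 33.4
```

Call:
carry_out(
  increments=[
    [[0, 0, 0, 0, 6.6], [0, 0, 0, 0, 7.5], [0, 0, 0, 0, 8.5], [0, 0, 0, 0, 8.5], [0, 0, 0, 0, 8.5], [0, 0, 0, 0, 8.5], [0, 0, 0.5, 0, 8.5], [0, 0, 2, 0, 8.5], [0, 0, 3.5, 0, 8.5], [0, 0, 4, 0, 8.5]],
  ],
)

```text
t: 12.18
ee_pos: [0.5673, 0.2939, 0.112]
tool_rot: [2.083, -2.344, -0.003]
force: [0.7, 0.8, 1.1]
gripper_width: 0.0852
finger_force: 0.0
```

Call:
carry_out(
  increments=[
    [[0, 0.8, 3.5, 0, 8.5], [0, 1, 3, 0, 8.5], [0, 1, 2, 0, 8.5], [0, 1, 0, 0, 8.5], [0, 0, 0, 0, 8.5], [0, 0, 0, 0, 8.5], [0, 0, 0, 0, 8.5], [0, 0, 0, 0, 8.5], [0, 0, 0, 0, 8.5], [0, 0, 0, 0, 8.5]],
  ],
)

```text
t: 13.02
ee_pos: [0.5691, 0.3321, 0.1971]
tool_rot: [2.084, -2.348, -0.001]
force: [0.3, -0.6, 0.2]
gripper_width: 0.0848
finger_force: 0.0
```

```bash
python3 - <<'E'
from h import *
np.set_printoptions(precision=4,suppress=True)
o=r.get_obs();print(o['ee_pos'],az(),o['t'],o['force'])
c=wc();b=save('wrist','w5');np.savez('pics/w5.npz',R=c[1],t=c[2],ee=o['ee_pos'])
pj=lambda P:wproj(P,c)
L=fit(b,pj,lying,.004,[.5725,.3115,-.11],70);print('L',L)
a=b[120:345,90:390];a=cv2.resize(a,(800,600),interpolation=cv2.INTER_CUBIC)[:,:,::-1].copy()
C=np.array([.569,.281]);X=np.array([.9937,-.1118]);Y=np.array([.1118,.9937])
for yc,yw,col in((31,-.112,(0,255,0)),(15,np.pi-.112,(255,0,0)),(-31,np.pi-.112,(0,255,0))):
    p=C+Y*yc/1000;q=pj(lying(*p,yw,.004));h=cv2.convexHull(q.astype(np.float32))[:,0]
    cv2.polylines(a,[np.round((h+.5-[90,120])*8/3).astype(int)],True,col,1)
cv2.imwrite('pics/w5b.png',a)
E
```

```text
[0.5691 0.3321 0.1971] -96.79563472308439 13.0167 [ 0.2894 -0.5679  0.1502]
L (array([ 0.5726,  0.311 , -0.1201]), np.float64(0.5737229675398874), 2939)
```

View pics/w5b.png

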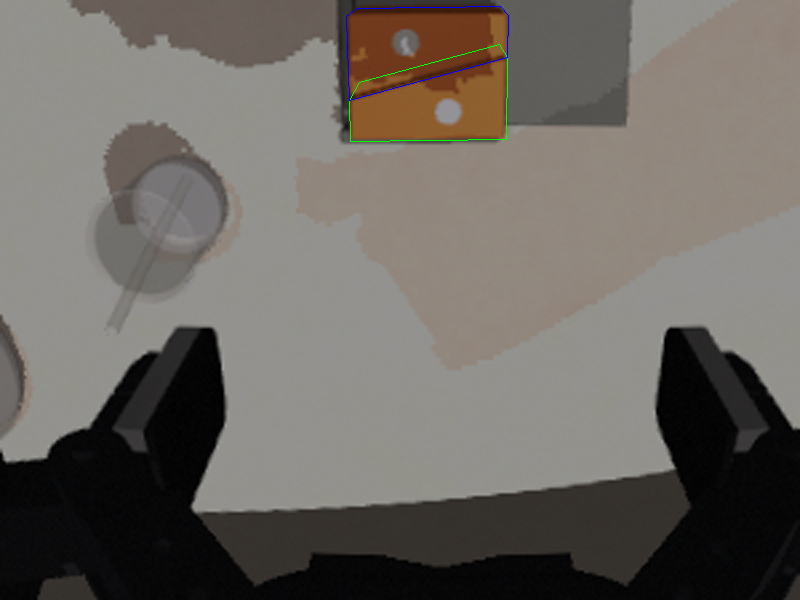

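Both left wedges match the planned outlines: the upper dot is at (405,43), the lower at (448,111), and the row reaches the stop. Now over to the stand.

Call:
carry_out(
  increments=[
    [[-2, -3.4, 0, 0, 8.5], [-2, -3.5, 0, 0, 8.5], [-2, -3.5, 0, 0, 8.5], [-2, -3.5, 0, 0, 8.5], [-1.5, -3.6, 0, 0, 8.5], [-1.5, -3.6, 0, 0, 8.5], [-0.8, -3.7, 0, 0, 8.5], [-0.4, -3.8, 0, 0, 8.5], [0, -3.8, 0, 0, 8.5], [0, -2.8, 0, 0, 8.5]],
  ],
)

```text
t: 13.9
ee_pos: [0.4469, -0.0216, 0.1986]
tool_rot: [2.085, -2.35, 0.002]
force: [0.3, -0.1, 0.8]
gripper_width: 0.0849
finger_force: 0.0
```

```bash
cat >> h.py <<'E'
def stand_up(x,y,yaw,z0):  # visible part (z>=14 mm) of the wedge standing in the pocket
    P=standing(x,y,yaw,z0);lo=np.array([0,1,4,5]);hi=np.array([3,2,7,6]);Q=P.copy();Q[lo]=P[lo]+(P[hi]-P[lo])*14/60;return Q
def sbox(x,y,yaw,z0):
    a=np.array([np.cos(yaw),np.sin(yaw),0]);b=np.cross([0,0,1.],a)
    return np.array([[x,y,0]+a*i*.038+b*j*.042+[0,0,k*.022] for i in(-1,1) for j in(-1,1) for k in(0,1)])
E
python3 - <<'E'
from h import *
np.set_printoptions(precision=4,suppress=True)
o=r.get_obs();print(o['ee_pos'],az(),o['t'],o['force'])
c=wc();b=save('wrist','w6');np.savez('pics/w6.npz',R=c[1],t=c[2],ee=o['ee_pos'])
pj=lambda P:wproj(P,c)
print('w1',fit(b,pj,stand_up,.008,[.447,-.053,1.47],70))
for m in r.masks_of('wrist','stand')[:2]:
    p=m['pixels'].astype(np.uint8);h=cv2.convexHull(np.argwhere(p)[:,::-1].astype(np.float32))[:,0]
    q=cv2.approxPolyDP(h[:,None].astype(np.float32),4,True)[:,0];print('stand',m['conf'],p.sum(),'\n',q,'\n',wunproj(q,.022,c),'\n',wunproj(q,0,c))
E
```

```text
[ 0.4469 -0.0216  0.1986] -96.84322674276272 13.9 [ 0.3376 -0.1282  0.7536]
w1 (array([ 0.4461, -0.0563,  1.5133]), np.float64(0.9303927382201341), 1336)
stand 0.75 4057 
 [[288. 174.]
 [223. 178.]
 [214. 105.]
 [282.  99.]] 
 [[ 0.412  -0.013   0.022 ]
 [ 0.4843 -0.0171  0.022 ]
 [ 0.4826 -0.0982  0.022 ]
 [ 0.4102 -0.0957  0.022 ]] 
 [[ 0.4102 -0.0071  0.    ]
 [ 0.4875 -0.0114  0.    ]
 [ 0.4856 -0.0982  0.    ]
 [ 0.4083 -0.0955  0.    ]]
```

The stand centre is (0.447, −0.056), yaw about −0.045, and wedge_1 fits at (0.446, −0.056). With a vertical tool only, I'll pinch the wedge across its flat and sloping faces, raise it about 10 mm, and swing it over the pocket's −y rim.

Call:
carry_out(
  increments=[
    [[0.1, -0.8, 0, 0.015, 8.5], [0.1, -1, -0.5, 0.015, 8.5], [0.1, -1, -1.5, 0.015, 8.5], [0.1, -0.69, -2, 0.015, 8.5], [0.02, 0, -2.5, 0.014, 8.5], [0, 0, -2.5, 0, 8.5], [0, 0, -2.5, 0, 8.5], [0, 0, -2.2, 0, 8.5], [0, 0, -1.5, 0, 8.5], [0, 0, 0, 0, 8.5]],
  ],
)

```text
t: 14.83
ee_pos: [0.4485, -0.0525, 0.0432]
tool_rot: [2.17, -2.267, -0.01]
force: [-0.4, -0.4, -0.7]
gripper_width: 0.0851
finger_force: 0.0
```

Call:
carry_out(
  increments=[
    [[0, 0, 0, 0, 1], [0, 0, 0, 0, 1], [0, 0, 0, 0, 1], [0, 0, 0, 0, 1], [0, 0, 0, 0, 1], [0, 0, 0, 0, 1], [0, 0, 0, 0, 1], [0, 0, 0, 0, 1], [0, 0, 0, 0, 1], [0, 0, 0, 0, 1]],
  ],
  grip_force=25,
)

```text
t: 15.67
ee_pos: [0.4526, -0.0542, 0.0474]
tool_rot: [-2.171, 2.269, -0.002]
force: [-0.9, 0.1, 5.4]
gripper_width: 0.0201
finger_force: 23.9
```

Call:
carry_out(
  increments=[
    [[0, 0, 0.2, 0, 1], [0, 0, 0.2, 0, 1], [0, 0, 0.2, 0, 1], [0, 0, 0.2, 0, 1], [0, 0, 0.2, 0, 1], [0, 0, 0, 0, 1], [0, 0, 0, 0, 1], [0, 0, 0, 0, 1], [0, 0, 0, 0, 1], [0, 0, 0, 0, 1]],
  ],
)

```text
t: 16.5
ee_pos: [0.4517, -0.054, 0.0562]
tool_rot: [2.172, -2.27, -0.0]
force: [0.1, 0.0, -1.5]
gripper_width: 0.0199
finger_force: 23.2
```

```bash
python3 - <<'E'
from h import *
np.set_printoptions(precision=4,suppress=True)
o=r.get_obs();print(o['ee_pos'],az(),o['t'],o['force'],o['torque'],o['gripper_width'])
b=save('top','t7');t0=cv2.imread('pics/t0.png')[:,:,::-1].copy();b2=save('scene','s7');s0=cv2.imread('pics/s0.png')[:,:,::-1].copy()
c=wc();save('wrist','w7');np.savez('pics/w7.npz',R=c[1],t=c[2],ee=o['ee_pos'])
for nm in('top','scene','wrist'):
    m=r.spot_in(nm,'wedge_1_thin');print(nm,[(np.round(d['at'],3),round(d['conf'],2)) for d in m])
    m=r.spot_in(nm,'wedge_1');print(nm,[(np.round(d['at'],3),round(d['conf'],2)) for d in m])
E
```

```text
[ 0.4517 -0.054   0.0562] -92.5203446177577 16.5 [ 0.145   0.0444 -1.5373] [-0.0534  0.0211  0.02  ] 0.019906970864627255
top []
top [(array([0.565, 0.288, 0.048]), 0.79)]
scene []
scene [(array([0.556, 0.291, 0.043]), 0.6)]
wrist [(array([ 0.454, -0.069,  0.073]), 0.81)]
wrist [(array([ 0.451, -0.068,  0.074]), 0.92)]
```

It's held: the width is steady and it is 9–10 mm up. Now I start the swing over the −y rim, first half of the arc.

Call:
carry_out(
  increments=[
    [[0, -0.12, 0, 0, 1], [-0.015, -0.33, 0.15, 0, 1], [-0.015, -0.32, 0.11, 0, 1], [-0.015, -0.34, 0.09, 0, 1], [-0.015, -0.33, 0.07, 0, 1], [-0.015, -0.34, 0.03, 0, 1], [-0.015, -0.34, 0.02, 0, 1], [-0.015, -0.34, -0.02, 0, 1], [-0.015, -0.34, -0.03, 0, 1], [0, 0, 0, 0, 1]],
  ],
)

```text
t: 17.78
ee_pos: [0.4506, -0.0831, 0.0606]
tool_rot: [2.17, -2.27, 0.002]
force: [-2.9, 2.3, 3.0]
gripper_width: 0.0194
finger_force: 24.3
```

```bash
cat >> h.py <<'E'
def tilted(R0,cx):   # wedge rotated by th about stand x (axis dir ex), pinch point fixed at P, hinge hb, side offset sx
    pass
E
python3 - <<'E'
from h import *
np.set_printoptions(precision=4,suppress=True)
o=r.get_obs();print(o['ee_pos'],az(),o['t'],o['force'],o['torque'],o['gripper_width'])
c=wc();b=save('wrist','w8');np.savez('pics/w8.npz',R=c[1],t=c[2],ee=o['ee_pos'])
P0=o['ee_pos']+[0,0,.0055]
ex=np.array([.999,-.045,0]);ey=np.array([.045,.999,0]);ez=np.array([0,0,1.])
m=cv2.morphologyEx(orange(b),cv2.MORPH_CLOSE,np.ones((5,5)));Y,X=np.mgrid[:384,:512];q0=wproj([P0],c)[0]
n,l,st,ce=cv2.connectedComponentsWithStats(m);k=1+np.argmin(np.hypot(*(ce[1:]-q0).T)-.01*st[1:,4]);M=l==k
print(q0,ce[k],st[k])
for th in range(-10,100,10):
    t=np.radians(th);u=-np.sin(t)*ey+np.cos(t)*ez;nx=np.cos(t)*ey+np.sin(t)*ez
    W=P0+(V[:,:1]-.002)*nx+(V[:,1:2]+.005)*(-ex)+(V[:,2:]-.0446)*u
    h=cv2.convexHull(wproj(W,c).astype(np.float32));a=np.zeros((384,512),np.uint8);cv2.fillConvexPoly(a,np.round(h).astype(int),1)
    print(th,round((M&(a>0)).sum()/(M|(a>0)).sum(),3))
E
```

```text
[ 0.4506 -0.0831  0.0606] -92.57016868528419 17.7833 [-2.8832  2.2552  2.9721] [0.5388 0.5416 0.0454] 0.01935801944125298
[256.7251 252.601 ] [254.7765 256.7199] [ 236  217   47   80 2985]
-10 0.501
0 0.539
10 0.597
20 0.647
30 0.609
40 0.598
50 0.591
60 0.543
70 0.502
80 0.477
90 0.466
```

```bash
sed -i '/^def tilted/,$d' h.py; cat >> h.py <<'E'
ex=np.array([.999,-.045,0]);ey=np.array([.045,.999,0]);ez=np.array([0,0,1.])
def tilt(P0,th,sx=.002,sy=-.005,hb=.0446):
    u=-np.sin(th)*ey+np.cos(th)*ez;nx=np.cos(th)*ey+np.sin(th)*ez
    return P0+(V[:,:1]-sx)*nx+(V[:,1:2]-sy)*(-ex)+(V[:,2:]-hb)*u
def tiltfit(b,c,ee,th0=None):
    m=cv2.morphologyEx(orange(b),cv2.MORPH_CLOSE,np.ones((5,5)));P0=ee+[0,0,.0055];q0=wproj([P0],c)[0]
    n,l,st,ce=cv2.connectedComponentsWithStats(m);k=1+np.argmin(np.hypot(*(ce[1:]-q0).T)-.01*st[1:,4]);M=l==k
    ign=(b.max(2)<75)&~M
    def cost(p):
        h=cv2.convexHull(wproj(tilt(P0,p[0],.002+p[1],-.005+p[2],.0446+p[3]),c).astype(np.float32));a=np.zeros((384,512),np.uint8);cv2.fillConvexPoly(a,np.round(h*16).astype(int),1,shift=4)
        a=(a>0)&~ign;return 1-(a&M).sum()/(a|M).sum()+200*(p[1]**2+p[2]**2+p[3]**2)
    R=[]
    for th in np.radians(range(-10,100,15)):
        s=np.array([th,0,0,0]);o=minimize(cost,s,method='Nelder-Mead',options=dict(initial_simplex=np.array([s,s+[.2,0,0,0],s+[0,.005,0,0],s+[0,0,.005,0],s+[0,0,0,.005]]),maxiter=150));R.append((round(o.fun,3),np.round(np.degrees(o.x[0]),1),np.round(o.x[1:]*1000,1).tolist()))
    return sorted(R)[:4]
E
python3 - <<'E'
from h import *
c=list(wc());f=np.load('pics/w8.npz');c[1],c[2]=f['R'],f['t'];b=cv2.imread('pics/w8.png')[:,:,::-1].copy();print(tiltfit(b,c,f['ee']))
f=np.load('pics/w7.npz');c[1],c[2]=f['R'],f['t'];b=cv2.imread('pics/w7.png')[:,:,::-1].copy();print(tiltfit(b,c,f['ee']))
E
```

```text
[(np.float64(0.046), np.float64(31.6), [-4.3, -0.2, 9.2]), (np.float64(0.05), np.float64(32.5), [-4.3, 0.7, 6.5]), (np.float64(0.051), np.float64(38.3), [-4.7, -0.9, 3.5]), (np.float64(0.053), np.float64(35.7), [-4.3, -0.3, 5.3])]
[(np.float64(0.023), np.float64(-1.0), [-3.7, 0.6, 6.7]), (np.float64(0.024), np.float64(0.3), [-2.4, 0.5, 5.0]), (np.float64(0.03), np.float64(2.0), [-0.6, 1.1, 2.9]), (np.float64(0.145), np.float64(49.9), [3.6, -0.4, -6.2])]
```

The tilt fits at about 34° as planned. I'll finish the arc.

Call:
carry_out(
  increments=[
    [[-0.015, -0.33, -0.08, 0, 1], [-0.015, -0.33, -0.08, 0, 1], [-0.015, -0.31, -0.12, 0, 1], [-0.015, -0.31, -0.12, 0, 1], [-0.015, -0.29, -0.17, 0, 1], [-0.015, -0.29, -0.17, 0, 1], [-0.015, -0.26, -0.21, 0, 1], [-0.015, -0.26, -0.21, 0, 1], [-0.01, -0.22, -0.25, 0, 1], [-0.01, -0.22, -0.25, 0, 1]],
  ],
)

```text
t: 18.67
ee_pos: [0.4502, -0.1121, 0.0444]
tool_rot: [2.171, -2.269, 0.006]
force: [-2.4, -0.2, 6.1]
gripper_width: 0.0183
finger_force: 24.2
```

```bash
python3 - <<'E'
from h import *
np.set_printoptions(precision=4,suppress=True)
o=r.get_obs();print(o['ee_pos'],az(),o['t'],o['force'],o['torque'],o['gripper_width'])
c=wc();b=save('wrist','w9');print(tiltfit(b,c,o['ee_pos']))
E
```

```text
[ 0.4502 -0.1121  0.0444] -92.54550109870699 18.6667 [-2.4069 -0.2194  6.1113] [-0.0515  0.502   0.0662] 0.01827400605238318
[(np.float64(0.049), np.float64(105.9), [-4.7, -1.4, 5.8]), (np.float64(0.058), np.float64(95.3), [-6.1, -1.4, 8.2]), (np.float64(0.069), np.float64(83.3), [-6.8, -1.2, 11.1]), (np.float64(0.07), np.float64(81.3), [-7.0, -1.3, 11.4])]
```

Call:
carry_out(
  increments=[
    [[-0.01, -0.18, -0.25, 0, 1], [-0.01, -0.16, -0.25, 0, 1], [0, 0, -0.1, 0, 1], [0, 0, 0, 0, 1], [0, 0, 0, 0, 1], [0, 0, 0, 0, 1], [0, 0, 0, 0, 1], [0, 0, 0, 0, 1], [0, 0, 0, 0, 1], [0, 0, 0, 0, 1]],
  ],
)

```text
t: 19.55
ee_pos: [0.4504, -0.1161, 0.0386]
tool_rot: [2.17, -2.269, 0.008]
force: [-1.6, -3.0, 5.5]
gripper_width: 0.0175
finger_force: 24.3
```

```bash
python3 - <<'E'
from h import *
np.set_printoptions(precision=4,suppress=True)
o=r.get_obs();print(o['ee_pos'],az(),o['t'],o['force'],o['torque'],o['gripper_width'])
c=wc();b=save('wrist','w10');print(tiltfit(b,c,o['ee_pos']))
print([(np.round(d['at'],4),round(d['conf'],2)) for d in r.spot_in('wrist','wedge_1')],[(np.round(d['at'],4),round(d['conf'],2)) for d in r.spot_in('wrist','wedge_1_thin')])
E
```

```text
[ 0.4504 -0.1161  0.0386] -92.56009220828884 19.55 [-1.5604 -3.0231  5.511 ] [-0.3426  0.4026  0.1049] 0.01745120226075091
[(np.float64(0.038), np.float64(112.5), [-2.6, -1.5, 8.0]), (np.float64(0.039), np.float64(112.2), [-0.4, -1.5, 8.4]), (np.float64(0.043), np.float64(109.8), [-1.7, -0.9, 9.1]), (np.float64(0.057), np.float64(110.9), [-10.2, -1.9, 7.4])]
[(array([ 0.4502, -0.1111,  0.0661]), 0.97)] [(array([ 0.4523, -0.1084,  0.063 ]), 0.6)]
```

Call:
carry_out(
  increments=[
    [[0, 0, 1, 0, 1], [0, 0, 2, 0, 1], [-0.05, -1.5, 0, 0, 1], [-0.05, -2, 0, 0, 1], [-0.05, -2, 0, 0, 1], [0, -0.8, -1, 0, 1], [0, 0, -1.5, 0, 1], [0, 0, -1, 0, 1], [0, 0, 0, 0, 1], [0, 0, 0, 0, 1]],
  ],
)

```text
t: 20.53
ee_pos: [0.4462, -0.1757, 0.0317]
tool_rot: [2.172, -2.269, -0.005]
force: [0.7, -0.6, -0.2]
gripper_width: 0.0179
finger_force: 24.1
```

```bash
python3 - <<'E'
from h import *
np.set_printoptions(precision=4,suppress=True)
o=r.get_obs();print(o['ee_pos'],az(),o['t'],o['force'],o['torque'],o['gripper_width'])
c=wc();b=save('wrist','w11');print(tiltfit(b,c,o['ee_pos']))
b=b[150:345,140:400];cv2.imwrite('pics/w11b.png',cv2.resize(b,(800,600),interpolation=cv2.INTER_CUBIC)[:,:,::-1])
E
```

```text
[ 0.4462 -0.1757  0.0317] -92.50531294471627 20.5333 [ 0.6946 -0.6073 -0.2338] [-0.1071  0.0063 -0.012 ] 0.0178600975762259
[(np.float64(0.04), np.float64(108.7), [-3.1, -1.2, 8.9]), (np.float64(0.04), np.float64(114.4), [-3.5, -1.4, 7.4]), (np.float64(0.041), np.float64(111.5), [-3.8, -1.3, 8.1]), (np.float64(0.05), np.float64(100.4), [-0.6, -0.9, 12.1])]
```

View pics/w11b.png

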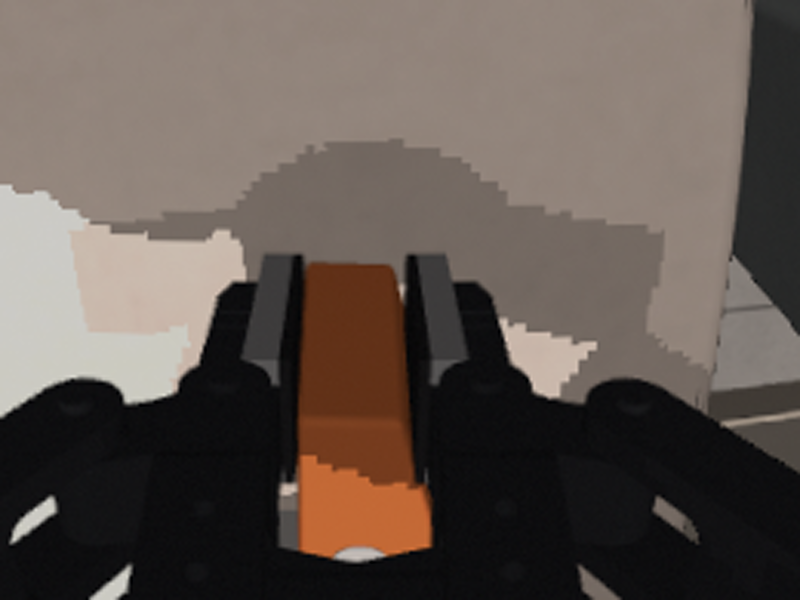

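The last view shows wedge_1 pinched near its thin end, dot up (bottom edge), with the thin end dipping about 20°. I'll lower it to the bench and let it go so it settles on its side.

Call:
carry_out(
  increments=[
    [[0, 0, -0.4, 0, 1], [0, 0, -0.4, 0, 1], [0, 0, -0.3, 0, 1], [0, 0, -0.2, 0, 1], [0, 0, -0.2, 0, 1], [0, 0, -0.2, 0, 1], [0, 0, 0, 0, 1], [0, 0, 0, 0, 1], [0, 0, 0, 0, 1], [0, 0, 0, 0, 1]],
  ],
)

```text
t: 21.42
ee_pos: [0.4482, -0.1771, 0.0164]
tool_rot: [-2.171, 2.27, -0.002]
force: [-0.2, -3.5, 4.6]
gripper_width: 0.0174
finger_force: 24.1
```

Call:
carry_out(
  increments=[
    [[0, 0, 0, 0, 2.2], [0, 0, 0, 0, 2.6], [0, 0, 0, 0, 3.5], [0, 0, 0, 0, 5], [0, 0, 0, 0, 7], [0, 0, 0, 0, 7], [0, 0, 1.5, 0, 8.5], [0, 0, 3, 0, 8.5], [0, 0.5, 3.5, 0, 8.5], [0, 1, 3.5, 0, 8.5]],
  ],
)

```text
t: 22.25
ee_pos: [0.4468, -0.1617, 0.1316]
tool_rot: [2.17, -2.271, -0.002]
force: [1.1, -0.2, -0.3]
gripper_width: 0.0849
finger_force: 0.0
```

Call:
carry_out(
  increments=[
    [[0, 1, 3, 0, 8.5], [0, 1, 2, 0, 8.5], [0, 1, 0, -0.12, 8.5], [0, 0, 0, -0.12, 8.5], [0, 0, 0, -0.12, 8.5], [0, 0, 0, -0.12, 8.5], [0, 0, 0, -0.12, 8.5], [0, 0, 0, -0.12, 8.5], [0, 0, 0, -0.12, 8.5], [0, 0, 0, 0, 8.5]],
  ],
)

```text
t: 23.08
ee_pos: [0.4473, -0.1315, 0.1807]
tool_rot: [1.055, -2.959, -0.001]
force: [0.3, -0.3, 0.2]
gripper_width: 0.0851
finger_force: 0.0
```

```bash
python3 - <<'E'
from h import *
np.set_printoptions(precision=4,suppress=True)
o=r.get_obs();print(o['ee_pos'],az(),o['t'],o['force'],o['torque'],o['gripper_width'])
c=wc();b=save('wrist','w12');pj=lambda P:wproj(P,c)
m=orange(b);n,l,st,ce=cv2.connectedComponentsWithStats(m);print([(s.tolist(),q.round().tolist(),wunproj(q,.03,c)[0].round(3).tolist()) for s,q in zip(st[1:],ce[1:]) if s[4]>150])
for g in([.45,-.15,-1.6],[.45,-.16,-1.6]):print(fit(b,pj,lying,0,g,70))
t=save('top','t12');pt=lambda P:proj('top',P);print('top',fit(t,pt,lying,0,[.45,-.155,-1.6],25))
print([(np.round(d['at'],4),round(d['conf'],2)) for d in r.spot_in('wrist','wedge_1')],[(np.round(d['at'],4),round(d['conf'],2)) for d in r.spot_in('wrist','wedge_1_thin')])
E
```

```text
[ 0.4473 -0.1315  0.1807] -140.75886987758446 23.0833 [ 0.3303 -0.2577  0.2068] [ 0.0134 -0.0051  0.0157] 0.08509833034658536
[([211, 140, 65, 55, 1602], [244.0, 166.0], [0.447, -0.147, 0.03]), ([372, 348, 47, 36, 890], [397.0, 370.0], [0.557, 0.273, 0.03])]
(array([ 0.4448, -0.1488, -1.6585]), np.float64(0.9265504715566368), 1738)
(array([ 0.4446, -0.1491, -1.6544]), np.float64(0.9249808709537909), 1738)Traceback (most recent call last):
  File "<stdin>", line 7, in <module>
  File "h.py", line 38, in fit
    k=1+np.argmax([s[4]-4*np.hypot(*(q-c0)) for s,q in zip(st[1:],ce[1:])]);m=(l==k).astype(np.float32)
        ~~~~~~~~~^^^^^^^^^^^^^^^^^^^^^^^^^^^^^^^^^^^^^^^^^^^^^^^^^^^^^^^^^^
    return _wrapfunc(a, 'argmax', axis=axis, out=out, **kwds)
    return _wrapit(obj, method, *args, **kwds)
    result = getattr(arr, method)(*args, **kwds)
ValueError: attempt to get argmax of an empty sequence
```

Wedge_1 now fits as lying at (0.4447, −0.149), yaw −94.9°. I'll check that the dot shows on top, then grasp it lengthwise with a reduced opening because the stand is close.

```bash
python3 - <<'E'
from h import *
c=wc();b=cv2.imread('pics/w12.png')[:,:,::-1]
P=lying(.4447,-.149,-1.656,0);top=P[4:];print('top z',top[:,2]);m=orange(b.copy())
q=wproj(top,c);poly=np.zeros((384,512),np.uint8);cv2.fillConvexPoly(poly,np.round(cv2.convexHull(q.astype(np.float32))).astype(int),1)
poly=cv2.erode(poly,np.ones((5,5)));h=(poly>0)&(m==0);ys,xs=np.nonzero(h);print('nonorange in top face',h.sum(),xs.mean(),ys.mean(),b[h].mean(0));print(wunproj([xs.mean(),ys.mean()],.04,c))
E
```

```text
top z [0.04 0.04 0.04 0.04]
nonorange in top face 85 245.94117647058823 174.24705882352941 [127.23529412 118.61176471 115.78823529]
[[ 0.45042159 -0.14113521  0.04      ]]
```

Call:
carry_out(
  increments=[
    [[0, -0.3, 0, -0.11, 7.2], [0.03, -0.5, 0, -0.11, 7.2], [0.03, -0.5, -1, -0.11, 7.2], [0.03, -0.4, -2, -0.11, 7.2], [0, -0.25, -2, -0.11, 7.2], [0, 0, -1, -0.11, 7.2], [0, 0, -0.5, -0.11, 7.2], [0, 0, 0, 0, 7.2], [0, 0, 0, 0, 7.2], [0, 0, 0, 0, 7.2]],
  ],
)

```text
t: 24.02
ee_pos: [0.4488, -0.1513, 0.1164]
tool_rot: [0.125, 3.138, -0.001]
force: [-0.9, 0.6, -0.1]
gripper_width: 0.0716
finger_force: 0.0
```

Call:
carry_out(
  increments=[
    [[0, 0, -1.5, 0, 7.2], [0, 0, -2.5, 0, 7.2], [0, 0, -2.5, 0, 7.2], [0, 0, -1.7, 0, 7.2], [0, 0, -1, 0, 7.2], [0, 0, -0.6, 0, 7.2], [0, 0, -0.4, 0, 7.2], [0, 0, 0, 0, 7.2], [0, 0, 0, 0, 7.2], [0, 0, 0, 0, 7.2]],
  ],
)

```text
t: 24.85
ee_pos: [0.4494, -0.1516, 0.0149]
tool_rot: [0.13, 3.137, -0.001]
force: [0.4, -0.1, 0.3]
gripper_width: 0.0718
finger_force: 0.0
```

Call:
carry_out(
  increments=[
    [[0, 0, 0, 0, 4], [0, 0, 0, 0, 4], [0, 0, 0, 0, 4], [0, 0, 0, 0, 4], [0, 0, 0, 0, 4], [0, 0, 0, 0, 4], [0, 0, 0, 0, 4], [0, 0, 0, 0, 4], [0, 0, 0, 0, 4], [0, 0, 0, 0, 4]],
  ],
  grip_force=30,
)

```text
t: 25.68
ee_pos: [0.4494, -0.1515, 0.0149]
tool_rot: [0.13, 3.137, -0.001]
force: [0.1, 1.3, 6.2]
gripper_width: 0.0596
finger_force: 33.1
```

Call:
carry_out(
  increments=[
    [[0, 0, 1, 0, 4], [0, 0, 2.5, 0, 4], [0, 1.5, 3, 0.11, 4], [0.25, 2.5, 1.5, 0.11, 4], [0.25, 2.5, 0, 0.11, 4], [0.25, 2.5, 0, 0.11, 4], [0.25, 2.5, 0, 0.11, 4], [0.25, 2.5, 0, 0.11, 4], [0.25, 2.5, 0, 0.11, 4], [0.25, 2.5, 0, 0.11, 4]],
  ],
)

```text
t: 26.52
ee_pos: [0.4654, 0.04, 0.0943]
tool_rot: [1.226, -2.892, 0.0]
force: [0.2, 0.0, -0.6]
gripper_width: 0.0594
finger_force: 32.9
```

Call:
carry_out(
  increments=[
    [[0.25, 2.5, 0, 0.11, 4], [0.25, 2.5, 0, 0.11, 4], [0.25, 2.5, 0, 0.11, 4], [0.25, 2.5, 0, 0.11, 4], [0.25, 2.5, 0, 0.11, 4], [0.25, 2.5, 0, 0.11, 4], [0.25, 2.5, 0, 0, 4], [0.25, 2.5, 0, 0, 4], [0.2, 2.2, 0, 0, 4], [0, 1.5, 0, 0, 4]],
  ],
)

```text
t: 27.35
ee_pos: [0.488, 0.2778, 0.0943]
tool_rot: [-2.092, 2.342, 0.0]
force: [-0.2, -0.1, -1.0]
gripper_width: 0.0595
finger_force: 32.9
```

```bash
cat >> h.py <<'E'
C=np.array([.569,.281]);CX=np.array([.9937,-.1118]);CY=np.array([.1118,.9937])
def cs(p):p=np.array(p[:2])-C;return np.round([1000*p@CX,1000*p@CY],1)
E
python3 - <<'E'
from h import *
np.set_printoptions(precision=4,suppress=True)
o=r.get_obs();print(o['ee_pos'],cs(o['ee_pos']),az(),o['t'],o['force'],o['gripper_width'],o['joint_pos'])
c=wc();b=save('wrist','w13');pj=lambda P:wproj(P,c)
f=fit(b,pj,lying,o['ee_pos'][2]-.0149,[*o['ee_pos'][:2],-.11],110);print(f,cs(f[0]))
E
```

```text
[0.488  0.2778 0.0943] [-80.1 -12.2] -96.45252924628087 27.35 [-0.161  -0.1367 -1.0225] 0.059487112720212225 [ 0.4022  0.2736 -0.3385  0.958   0.0003 -1.056 ]
(array([ 0.4888,  0.2723, -0.0965]), np.float64(0.7819678165466243), 10892) [-78.8 -17.6]
```

Call:
carry_out(
  increments=[
    [[0.04, -0.09, -1, 0, 4], [0.04, -0.09, -1.8, 0, 4], [0, 0, -1.8, 0, 4], [0, 0, -1.4, 0, 4], [0, 0, -0.8, 0, 4], [0, 0, -0.4, 0, 4], [0, 0, -0.2, 0, 4], [0, 0, -0.1, 0, 4], [0, 0, 0, 0, 4], [0, 0, 0, 0, 4]],
  ],
)

```text
t: 28.23
ee_pos: [0.4895, 0.2742, 0.0197]
tool_rot: [-2.09, 2.343, -0.001]
force: [-0.2, -0.7, -1.1]
gripper_width: 0.0595
finger_force: 32.9
```

Call:
carry_out(
  increments=[
    [[0, 0.1, 0, 0, 4], [0, 0, -0.1, 0, 4], [0, 0, 0, 0, 4], [0, 0, 0, 0, 6.2], [0, 0, 0, 0, 6.5], [0, 0, 0, 0, 6.8], [0, 0, 0, 0, 6.8], [0, 0, 0, 0, 6.8], [0, 0, 0, 0, 6.8], [0, 0, 0, 0, 6.8]],
  ],
)

```text
t: 29.07
ee_pos: [0.4886, 0.275, 0.0178]
tool_rot: [2.091, -2.344, -0.0]
force: [0.0, -0.1, 0.9]
gripper_width: 0.068
finger_force: 0.0
```

Call:
carry_out(
  increments=[
    [[0, 0, 1, 0, 6.8], [0, 0, 2.5, 0, 6.8], [0, 0, 3, 0, 6.8], [-1.5, 0.5, 1.5, 0, 4], [-2, 0.5, 0, 0, 0], [-2, 0.5, 0, 0, 0], [-1, 1, 0, 0, 0], [0, 1.5, 0, 0, 0], [0, 0, 0, 0, 0], [0, 0, 0, 0, 0]],
  ],
)

```text
t: 29.9
ee_pos: [0.424, 0.3155, 0.0987]
tool_rot: [-2.092, 2.342, -0.001]
force: [0.1, 0.3, 0.2]
gripper_width: -0.0002
finger_force: 0.0
```

```bash
python3 - <<'E'
from h import *
np.set_printoptions(precision=4,suppress=True)
o=r.get_obs();print(o['ee_pos'],cs(o['ee_pos']),az(),o['t'],o['force'],o['gripper_width'])
c=wc();b=save('wrist','w14');pj=lambda P:wproj(P,c)
g=C-.079*CX-.019*CY
f=fit(b,pj,lying,.004,[*g,-.11],40);print(f,cs(f[0]))
m=orange(b);n,l,st,ce=cv2.connectedComponentsWithStats(m);print([(s.tolist(),q.round().tolist()) for s,q in zip(st[1:],ce[1:]) if s[4]>100],pj(lying(*g,-.11,.004)).round())
E
```

```text
[0.424  0.3155 0.0987] [-148.    18.1] -96.46150598954053 29.9 [0.0656 0.3129 0.2139] -0.0002149363238254076
(array([ 0.4902,  0.2696, -0.0895]), np.float64(0.8614415542527558), 2842) [-77.  -20.1]
[([38, 121, 80, 48, 2161], [74.0, 141.0]), ([46, 131, 161, 110, 7472], [119.0, 188.0])] [[209. 169.]
 [207. 130.]
 [139. 151.]
 [141. 170.]
 [200. 182.]
 [198. 136.]
 [120. 161.]
 [122. 183.]]
```

Call:
carry_out(
  increments=[
    [[0.2, -0.5, 0, -0.1208, 0], [0.2, -0.5, 0, -0.1208, 0], [0.2, -0.5, 0, -0.1208, 0], [0.2, -0.5, 0, -0.1208, 0], [0.2, -0.5, 0, -0.1208, 0], [0.2, -0.5, 0, -0.1208, 0], [0.2, -0.5, 0, -0.1208, 0], [0.19, -0.21, 0, -0.1208, 0], [0, 0, 0, -0.1208, 0], [0, 0, 0, -0.1208, 0]],
  ],
)

```text
t: 30.78
ee_pos: [0.4401, 0.2769, 0.098]
tool_rot: [0.378, -3.119, 0.001]
force: [0.1, -0.3, -0.0]
gripper_width: 0.0001
finger_force: 0.0
```

Call:
carry_out(
  increments=[
    [[0, 0, 0, -0.1208, 0], [0, 0, -1, -0.1208, 0], [0, 0, -2, -0.1208, 0], [0, 0, -2, 0, 0], [0, 0, -2, 0, 0], [0, 0, -1.2, 0, 0], [0, 0, -0.67, 0, 0], [0, 0, 0, 0, 0], [0, 0, 0, 0, 0], [0, 0, 0, 0, 0]],
  ],
)

```text
t: 31.62
ee_pos: [0.4406, 0.2782, 0.0101]
tool_rot: [0.179, 3.135, 0.001]
force: [-0.3, -0.8, -0.1]
gripper_width: 0.0001
finger_force: 0.0
```

```bash
cat > chk.py <<'E'
from h import *
import sys
np.set_printoptions(precision=4,suppress=True)
o=r.get_obs();print(o['ee_pos'],cs(o['ee_pos']),az(),o['t'],o['force'])
c=wc();b=save('wrist',sys.argv[1]);pj=lambda P:wproj(P,c)
g=C+float(sys.argv[2])/1000*CX-.018*CY
f=fit(b,pj,lying,.004,[*g,-.11],60);print(f,cs(f[0]))
m=orange(b);n,l,st,ce=cv2.connectedComponentsWithStats(m);print([(s.tolist(),q.round().tolist()) for s,q in zip(st[1:],ce[1:]) if s[4]>100])
E
python3 chk.py w15 -77
```

```text
[0.4406 0.2782 0.0101] [-127.2  -17.2] 173.46902376309836 31.6167 [-0.3322 -0.7659 -0.0733]
(array([ 0.5214,  0.2723, -0.4033]), np.float64(0.06182800264977151), 229) [-46.3 -14. ]
[([249, 308, 12, 25, 229], [255.0, 321.0])]
```

Call:
carry_out(
  increments=[
    [[0.3, -0.034, 0, 0, 0], [0.4, -0.045, 0, 0, 0], [0.4, -0.045, 0, 0, 0], [0.4, -0.045, 0, 0, 0], [0.4, -0.045, 0, 0, 0], [0.4, -0.045, 0, 0, 0], [0.4, -0.045, 0, 0, 0], [0.4, -0.045, 0, 0, 0], [0.4, -0.045, 0, 0, 0], [0.4, -0.045, 0, 0, 0]],
  ],
)

```text
t: 32.5
ee_pos: [0.479, 0.2735, 0.0091]
tool_rot: [-0.178, -3.136, 0.0]
force: [-0.4, 0.5, 0.3]
gripper_width: 0.0005
finger_force: 0.2
```

```bash
cat > chk2.py <<'E'
from h import *
import sys
np.set_printoptions(precision=4,suppress=True)
o=r.get_obs();print(o['ee_pos'],cs(o['ee_pos']),az(),o['t'],o['force'])
for cam in('top','scene'):
    b=save(cam,sys.argv[1]+cam)
    for n in('wedge_1','wedge_1_thin'):print(cam,n,[(cs(d['at']),round(d['at'][2],3),round(d['conf'],2)) for d in r.spot_in(cam,n)])
E
python3 chk2.py p1
```

```text
[0.479  0.2735 0.0091] [-88.6 -17.5] 173.48949764536323 32.5 [-0.373   0.4782  0.2867]
top wedge_1 [(array([-2.,  7.]), 0.047, 0.77)]
top wedge_1_thin []
scene wedge_1 []
scene wedge_1_thin []
```

Call:
carry_out(
  increments=[
    [[0.3, -0.034, 0, 0, 0], [0.3, -0.034, 0, 0, 0], [0.3, -0.034, 0, 0, 0], [0.3, -0.034, 0, 0, 0], [0.3, -0.034, 0, 0, 0], [0.3, -0.034, 0, 0, 0], [0.2, -0.022, 0, 0, 0], [0.2, -0.022, 0, 0, 0], [0.2, -0.022, 0, 0, 0], [0.2, -0.022, 0, 0, 0]],
  ],
)

```text
t: 33.63
ee_pos: [0.5047, 0.2706, 0.0092]
tool_rot: [-0.178, -3.136, 0.0]
force: [-0.5, -0.0, 0.7]
gripper_width: -0.0002
finger_force: 0.3
```

Call:
carry_out(
  increments=[
    [[0.15, -0.017, 0, 0, 0], [0.15, -0.017, 0, 0, 0], [0.15, -0.017, 0, 0, 0], [0.15, -0.017, 0, 0, 0], [0.15, -0.017, 0, 0, 0], [0.15, -0.017, 0, 0, 0], [0.15, -0.017, 0, 0, 0], [0.15, -0.017, 0, 0, 0], [0.1, -0.011, 0, 0, 0], [0.1, -0.011, 0, 0, 0]],
  ],
)

```text
t: 34.47
ee_pos: [0.5185, 0.2691, 0.0092]
tool_rot: [-0.178, -3.136, -0.0]
force: [-2.2, 2.4, 1.0]
gripper_width: -0.0002
finger_force: 1.2
```

Call:
carry_out(
  increments=[
    [[0.1, -0.011, 0, 0, 0], [0.1, -0.011, 0, 0, 0], [0.1, -0.011, 0, 0, 0], [0.1, -0.011, 0, 0, 0], [0.1, -0.011, 0, 0, 0], [0, 0, 0, 0, 0], [0, 0, 0, 0, 0], [0, 0, 0, 0, 0], [0, 0, 0, 0, 0], [0, 0, 0, 0, 0]],
  ],
)

```text
t: 35.3
ee_pos: [0.5235, 0.2686, 0.0091]
tool_rot: [-0.178, -3.136, -0.0]
force: [-3.4, 3.1, 1.4]
gripper_width: 0.0001
finger_force: 1.7
```

Call:
carry_out(
  increments=[
    [[0.1, -0.011, 0, 0, 0], [0.1, -0.011, 0, 0, 0], [0.1, -0.011, 0, 0, 0], [0, 0, 0, 0, 0], [0, 0, 0, 0, 0], [0, 0, 0, 0, 0], [0, 0, 0, 0, 0], [0, 0, 0, 0, 0], [0, 0, 0, 0, 0], [0, 0, 0, 0, 0]],
  ],
)

```text
t: 36.13
ee_pos: [0.5261, 0.2682, 0.0091]
tool_rot: [-0.178, -3.135, -0.0]
force: [-5.0, 2.3, 1.9]
gripper_width: -0.0002
finger_force: 2.5
```

Call:
carry_out(
  increments=[
    [[0.1, -0.011, 0, 0, 0], [0.1, -0.011, 0, 0, 0], [0.1, -0.011, 0, 0, 0], [0, 0, 0, 0, 0], [0, 0, 0, 0, 0], [0, 0, 0, 0, 0], [0, 0, 0, 0, 0], [0, 0, 0, 0, 0], [0, 0, 0, 0, 0], [0, 0, 0, 0, 0]],
  ],
)

```text
t: 36.97
ee_pos: [0.526, 0.2681, 0.0089]
tool_rot: [-0.176, -3.13, -0.0]
force: [-11.8, 3.8, 6.5]
gripper_width: 0.0002
finger_force: 5.7
```

Call:
carry_out(
  increments=[
    [[0.1, -0.011, 0, 0, 0], [0.1, -0.011, 0, 0, 0], [0, 0, 0, 0, 0], [0, 0, 0, 0, 0], [0, 0, 0, 0, 0], [0, 0, 0, 0, 0], [0, 0, 0, 0, 0], [0, 0, 0, 0, 0], [0, 0, 0, 0, 0], [0, 0, 0, 0, 0]],
  ],
)

```text
t: 37.8
ee_pos: [0.5259, 0.2678, 0.0087]
tool_rot: [-0.175, -3.126, -0.0]
force: [-15.2, 4.0, 9.6]
gripper_width: 0.0
finger_force: 7.6
```

Call:
carry_out(
  increments=[
    [[-0.6, 0.07, 0, 0, 0], [-1, 0.11, 0, 0, 0], [-1.5, 0.17, 0, 0, 0], [-1, 0.11, 1, 0, 0], [0, 0, 2.5, 0, 0], [0, 0, 3.5, 0.1208, 0], [0, 0, 3.5, 0.1208, 0], [0, 0, 3.5, 0.1208, 0], [0, 0.5, 3.5, 0.1208, 0], [0, 1, 1.5, 0.1208, 0]],
  ],
)

```text
t: 38.63
ee_pos: [0.4945, 0.2874, 0.2055]
tool_rot: [-0.766, 3.035, -0.001]
force: [1.0, 0.5, 0.0]
gripper_width: 0.0001
finger_force: 0.0
```

Call:
carry_out(
  increments=[
    [[0.5, 1, 0, 0.1208, 0], [0.8, 1, 0, 0.1208, 0], [0.8, 1, 0, 0.1208, 0], [0.8, 1, 0, 0.1208, 0], [0.8, 1, 0, 0.1208, 0], [0.6, 1, 0, 0.1208, 0], [0, 0.8, 0, 0.1208, 0], [0, 0, 0, 0.1208, 0], [0, 0, 0, 0, 0], [0, 0, 0, 0, 0]],
  ],
)

```text
t: 39.47
ee_pos: [0.5345, 0.355, 0.1995]
tool_rot: [-2.086, 2.347, -0.003]
force: [0.6, -0.4, 0.3]
gripper_width: 0.0001
finger_force: 0.0
```

```bash
python3 - <<'E'
from h import *
np.set_printoptions(precision=4,suppress=True)
o=r.get_obs();print(o['ee_pos'],cs(o['ee_pos']),az(),o['t'],o['force'])
c=wc();b=save('wrist','w20');np.savez('pics/w20.npz',R=c[1],t=c[2]);pj=lambda P:wproj(P,c)
m=cv2.morphologyEx(orange(b),cv2.MORPH_CLOSE,np.ones((9,9)));n,l,st,ce=cv2.connectedComponentsWithStats(m)
k=1+np.argmax(st[1:,4]);print(st[1:],ce[1:].round());h=cv2.findContours((l==k).astype(np.uint8),0,1)[0];h=max(h,key=len)
S=[cv2.approxPolyDP(cv2.convexHull(h),3,True)[:,0]];print('hull',S[0],'\n in case mm at top z', [cs(p) for p in wunproj(S[0],.044,c)])
ys=[31,15,-17,-33];yw=[-.112,np.pi-.112]*2
tot=np.zeros((384,512),np.uint8)
for y,w in zip([31,15,-17,-33],yw):
    cv2.fillConvexPoly(tot,np.round(cv2.convexHull(pj(lying(*(C+y/1000*CY),w,.004)).astype(np.float32))).astype(int),1)
M=l==k;print('row IoU',(M&(tot>0)).sum()/(M|(tot>0)).sum())
# dots: bright/grey non-orange blobs inside row
d=((tot>0)&(orange(b)==0)).astype(np.uint8);d=cv2.morphologyEx(d,cv2.MORPH_OPEN,np.ones((3,3)));n,l,st,ce=cv2.connectedComponentsWithStats(d)
for s,q in zip(st[1:],ce[1:]):
    if s[4]>15:print('dot?',s.tolist(),cs(wunproj(q,.044,c)[0]))
E
```

```text
[0.5345 0.355  0.1995] [-42.6  69.6] -96.73656750318568 39.4667 [ 0.5798 -0.4282  0.2706]
[[ 183   60   62   95 5592]
 [   9  159    1    1    1]] [[214. 107.]
 [  9. 159.]]
hull [[241  60]
 [243 152]
 [188 154]
 [183  63]] 
 in case mm at top z [array([-28.4, -47.3]), array([-29.4,  45.6]), array([27.6, 46.7]), array([ 29.6, -47. ])]
row IoU 0.9585190263969832
dot? [199, 66, 10, 11, 86] [  8.7 -37.6]
dot? [215, 91, 11, 11, 93] [ -7.4 -11.4]
dot? [200, 114, 10, 10, 80] [ 8.7 10.4]
dot? [217, 139, 10, 10, 80] [-7.9 36.3]
```

The row measures −29 to +29 mm in X and −47 to +46 mm in Y. The four dots alternate and match the packed positions within 0.6 mm, including the 2 mm bar spread. Handing in.

```bash
python3 -c "
from cell import r
print(r.close_job())"
```

```text
the job is handed in; nothing more can be done
None
```

The job is handed in at about 39 s of the 72 s: both loose wedges are back in the case between the other two, dots up and thick and thin ends alternating, and the last was driven in from the front to a firm stop, level with the others to within about 1 mm by the camera.

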